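Switch on and tare the kitchen scale

ROBOT

A 6-joint arm with a two-finger parallel gripper is mounted at the origin on a cart in front of the work surface, level with it; the furniture and walls round the work are solid. World frame = base frame: x ahead of the robot, y to its left, z up, the work surface at z = 0. Lengths are in mm, angles in rad, forces in N, time in s.
With the tool pointing down it reaches from about 350 to 725 mm from the base axis. Payload 6 kg.
Tool frame: the origin (TCP) lies at the very end of the fingers, on their centre line; the grasp point (between the pads) lies 19 mm behind it; z points along the fingers, y is the line along which they close (so a half turn about z gives the same grasp; the last joint's range is limited). The gripper opens to 85 mm and grips with 20 to 120 N. Pads are 22 mm wide; open, the fingers measure 114 mm over their backs; the gripper's body (76 mm by 85 mm) begins 54 mm behind the grasp point. The pads swing forward as they close: fully open they stand 13 mm farther back than shut.
Start: joints at [-0.872, 0.04, 0.085, 0, -1.615, -0.334], TCP at [214.065, -560.491, 231.261] pointing down, gripper open.
Joint ranges: [-2.56, 2.56], [-1.29, 2.01], [-1.08, 1.49], [-3.29, 1.98], [-2.81, -0.18], [-2.99, 2.99]. Speed limits (rad/s): [2.57, 2.57, 3.01, 3.14, 3.14, 3.14].

INTERFACE

Orientations are given as a unit quaternion [w, x, y, z].
In Python, from bench import robot gives the robot as it stands. The module is installed in compiled form; this text tells all that it offers.
- The arm moves only by the shell command python3 -m jog 'ROWS' [FORCE]. ROWS is JSON, a list that holds one entry, the list of rows, each a list of 7 numbers: the shift along the tool's x, y, z each as a share of 5 cm, from -1 to 1, then the turn, a rotation vector about the tool's x, y, z each as a share of 4 degrees, from -1 to 1, then the opening, from -1 (shut) to 1 (fully open). In form: [[[dx, dy, dz, ax, ay, az, gripper], ...]]. A call has 1 to 5 rows; each row shifts and turns the commanded pose from where the row before left it, along the tool's axes as they then stand; what a row does not reach is not made up. A row lasts 1/8 s, in which the tool goes at most 62.5 mm and 10.7 degrees, less where a joint would pass 70% of its speed; a pose out of reach is approached as far as the arm can. A call with a number of a shift or a turn outside -1 to 1 is refused whole. A call with a gripper value outside its range is refused whole. The fingers move at their own pace and stop on an object; FORCE is the grip in N (left out, the last holds). Time passes only in rows, so rows that do not move let the fingers close. It gives the time, the measured TCP pose, the force, the opening and the grip force at its end, in the units of the state.
- robot.state(): the state, without advancing time (a new reading comes with each control period).
- robot.read_camera(name): name is "scene" or "side" or "wrist"; returns the picture (400x640x3 uint8, red, green, blue); there is no depth.
- robot.camera_info(name): a dict with "K" (3x3 intrinsics, pixels), "distortion" ([k1, k2, p1, p2, k3] as OpenCV has them; the pictures are not rectified), "R" (3x3) and "t" (3): a world point X has camera coordinates R X + t. Camera axes: x right, y down, z forward; pixel columns grow to the right and rows downward; lengths in mm; the calibration is good to about 2 mm. A picture is of the moment at which its call begins: read the wrist's pose just before it. camera_info takes no time and is no camera call; for the wrist camera it gives the pose at the moment of the call.
- robot.finish_job(): hands the job in; it is judged then, once.
Trained networks look in the newest picture that a camera, given by its name, has taken for a name from the list of things; names that differ only in an ending like _2 or _b are one class to them, and where a whole thing is asked for, a point or a joint stands for the part that bears it (a point fixed in the world has none). Each returns a list of dicts, best first, with "score" (0 to 1); they miss things now and then, are a little off and sometimes report something else, mostly with a low value. They report only what shows in the picture. A call takes as long as a camera call.
- robot.regions_of(thing, camera): "pixels" (400x640 bool, what is visible of it).
- robot.tip_of(thing, camera): "point" ([x, y, z] in mm, in world coordinates, good to about 4 mm: a listed point, or the origin of a listed thing).
The state is a dict: "t": time; "q": joint angles; "joint_vel": joint speeds; "tau": joint torques, N m; "ee_pos": TCP position; "eef_rot": TCP orientation; "wrist_force": force on the tool from outside, world axes, zero at the start; "ft_torque": the same for the moment, N m; "opening": finger opening in mm; "grasp_force": force on a finger pad.
Only numpy, scipy, OpenCV 4.12 (cv2) and the standard library are available. Lean on these libraries where they do the work, as an engineer would, in place of code of your own. Each camera call takes 0.05 s, during which the arm holds its last target. There are 200 camera calls.

TASK

Get the kitchen scale ready for weighing into the dish that stands on it, pressing with the tips of the closed fingers: first press the green-marked raised end of the black rocker fully down to switch the scale on, then press the yellow key fully down so that it stays down, and last press the blue key fully down for a moment and let it come back up. Keep to this order, do not press the red key, and leave the dish, the garlic and the lemon where they are.

Things in the scene. Friction and masses are not known exactly. Their poses are not given: they have to be found in the camera images.
- scale: white kitchen scale, 220 mm (x, to its back) x 200 mm (y), fixed; origin at the centre of its underside. Housing top 24 mm high. Four controls (black rocker; yellow, blue, red key) in a row along its front, 75 mm before the origin, 46 mm apart, their order varies. Behind them a dark display and a round steel pan, 132 mm across, centre 40 mm behind the origin
- scale_pan (a point): centre of the top of the steel pan, where the dish stands; 34 mm above the worktop
- rocker (a joint): black rocker switch, 48 mm long front to back, 26 mm wide, V-shaped top, tilting about its middle (31 mm above the worktop). 0 = off (front half, with a green bar, sticks up; front end 41 mm above the worktop), 0.3 rad = on (front half level, 34 mm above the worktop). Friction only (about 3 N at the green bar); it stays where it is left
- rocker_press (a point): the middle of the green bar on the rocker's front half, 17 mm in front of the tilting axis; the point to press down. It lies about 39 mm above the worktop when off, 34 mm when on. Moves with the rocker; axes as the scale's when off
- yellow_key (a joint): travel of the yellow key: 0 = up, 0.005 m = fully down. Takes about 3 N and stays down where it is left (it has no return spring)
- yellow_key_top (a point): centre of the top face of the yellow key cap, 26 x 26 mm; 36 mm above the worktop when up, 31 mm when fully down; stands 8.5 mm above its frame when up. Axes as the scale's
- blue_key (a joint): travel of the blue key: 0 = up, 0.005 m = fully down. Spring key: 1.8 N starts it, 4.8 N holds it fully down; it comes back up when let go
- blue_key_top (a point): centre of the top face of the blue key cap, 26 x 26 mm; 36 mm above the worktop when up, 31 mm when fully down; stands 8.5 mm above its frame when up. Axes as the scale's
- red_key (a joint): travel of the red key: 0 = up, 0.005 m = fully down. Spring key like the blue one; must not be pressed
- red_key_top (a point): centre of the top face of the red key cap, 26 x 26 mm; 36 mm above the worktop when up, 31 mm when fully down; stands 8.5 mm above its frame when up. Axes as the scale's
- dish: round grey fluted dish, 89 mm across, 40 mm high, standing loose on the scale's pan; origin at the centre of its underside. Leave it where it is
- garlic: bulb of garlic, 60 mm across, 58 mm high, to the right of the scale (seen from the robot); origin at its underside. Leave alone
- lemon: yellow lemon, 71 x 53 mm, 51 mm high, to the left of the scale; origin at its underside. Leave alone

How it is judged:
By the outcome, as a careful person would: the job done as asked, in the order asked, and still so for the second after the job is handed in, with the robot touching nothing.
It also fails if it takes over 38 s, if anything falls off the work surface, if the arm or the gripper's body presses on something with over 40 N, if the wrist force passes 120 N, or if a joint passes its speed limit or range.

## Working session

There is one attempt and no reset: what is moved stays moved. The work goes in short steps, Python scripts to look and compute and a shell command to move; the robot and the scene stay as the last step left them, time stands still between calls to the robot, and variables do not carry over. Pictures are saved under pics/ and viewed, at most 10 in all, crops included, and the job is handed in when it is done.

```bash
mkdir -p pics; cat > h.py <<'E'
import numpy as np,cv2
from bench import robot
from scipy.spatial.transform import Rotation as Ro
def info(c):
    i=robot.camera_info(c);return [np.array(i[k],float) for k in("K","distortion","R","t")]
def proj(X,c):
    K,d,R,t=info(c);return cv2.projectPoints(np.array(X,float).reshape(-1,3),cv2.Rodrigues(R)[0],t,K,d)[0].reshape(-1,2)
def ray(p,c):
    K,d,R,t=info(c);u=cv2.undistortPoints(np.array([[p]],float),K,d)[0,0]
    v=R.T@np.array([u[0],u[1],1]);return -R.T@t,v/np.linalg.norm(v)
def atz(p,c,z):
    o,v=ray(p,c);return o+v*(z-o[2])/v[2]
def tri(obs):
    A=np.zeros((3,3));b=np.zeros(3)
    for o,v in obs:
        M=np.eye(3)-np.outer(v,v);A+=M;b+=M@o
    return np.linalg.solve(A,b)
def snap(c,f):
    im=robot.read_camera(c);cv2.imwrite("pics/"+f,cv2.cvtColor(im,cv2.COLOR_RGB2BGR));return im
def pose():
    s=robot.state();q=s["eef_rot"];return np.array(s["ee_pos"]),Ro.from_quat([q[1],q[2],q[3],q[0]])
def go(X,yaw=None):
    "delta to world X in tool axes, units of 50mm"
    p,r=pose();return np.round(r.inv().apply(np.array(X)-p)/50,3)
E
python3 - <<'E'
from h import *
np.set_printoptions(precision=1,suppress=True)
for c in("scene","side"):
    snap(c,c+"1.png")
    for n in("rocker_press","yellow_key_top","blue_key_top","red_key_top","scale_pan","scale","dish","garlic","lemon"):
        r=robot.tip_of(n,c)[:1]
        g=robot.regions_of(n,c)[:1] if n[-3:] in("top","ess") else []
        print(c,n,[(round(x["score"],2),np.array(x["point"])) for x in r],[(round(x["score"],2),np.argwhere(x["pixels"]).mean(0)[::-1],x["pixels"].sum()) for x in g])
p,r=pose();print(p,r.as_matrix(),robot.state()["t"])
E
```

```text
scene rocker_press [(0.57, array([458.1,  44.7,  44.9]))] [(0.64, array([340.2, 236.3]), np.int64(115))]
scene yellow_key_top [(0.6, array([484.4,  86.4,  35.5]))] [(0.65, array([374.9, 223.2]), np.int64(216))]
scene blue_key_top [(0.44, array([504.2, 173.6,  36.3]))] []
scene red_key_top [(0.42, array([493. , 129.6,  36.4]))] [(0.6, array([357.5, 229.3]), np.int64(129))]
scene scale_pan [(0.96, array([600.7,  85.1,  35.4]))] []
scene scale [(0.95, array([567.8,  90.1,  -1.2]))] []
scene dish [(0.76, array([600.2,  81.1,  34. ]))] []
scene garlic [(0.97, array([547.4, -50.9,  -1.2]))] []
scene lemon [(0.79, array([626.4, 227. ,  -4.4]))] []
side rocker_press [(0.52, array([455. ,  39.4,  36. ]))] []
side yellow_key_top [(0.59, array([485.9,  80.3,  37.8]))] [(0.52, array([354.6, 198.3]), np.int64(114))]
side blue_key_top [(0.62, array([502.3, 177.1,  42.1]))] [(0.57, array([340.2, 226.9]), np.int64(164))]
side red_key_top [(0.72, array([495.5, 129.6,  31.9]))] [(0.44, array([347.7, 211.9]), np.int64(147))]
side scale_pan [(0.56, array([601.5,  85.9,  37.1]))] []
side scale [(0.59, array([566.4,  91.7,   1.8]))] []
side dish [(0.64, array([601.5,  74.8,  35.5]))] []
side garlic [(0.76, array([547.6, -49.1,   0.8]))] []
side lemon [(0.74, array([630. , 227.4,  -0.7]))] []
[ 214.1 -560.5  231.3] [[-0.9 -0.4 -0. ]
 [-0.4  0.9  0. ]
 [ 0.   0.  -1. ]] 1.4
```

```bash
python3 - <<'E'
import cv2,numpy as np
a=cv2.imread("pics/scene1.png");b=cv2.imread("pics/side1.png")
c=lambda im,x,y:cv2.resize(im[y:y+100,x:x+160],(800,500),interpolation=cv2.INTER_CUBIC)[:,:]
v=np.vstack([c(a,290,150),c(b,280,150)]);cv2.imwrite("pics/c1.png",cv2.resize(v,(480,600)))
cv2.imwrite("pics/c2.png",c(a,290,170));
E
```

```text
(no output)
```

View pics/scene1.png

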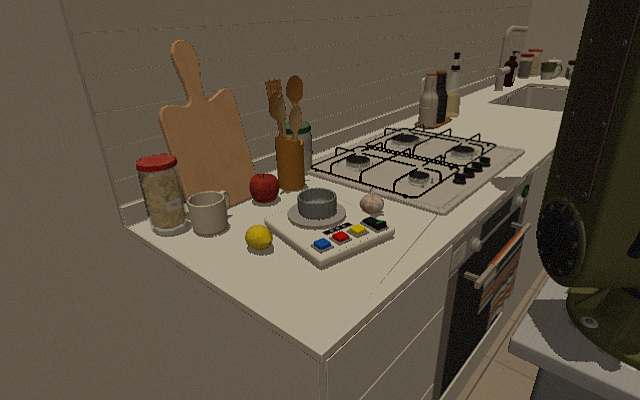

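View pics/c1.png

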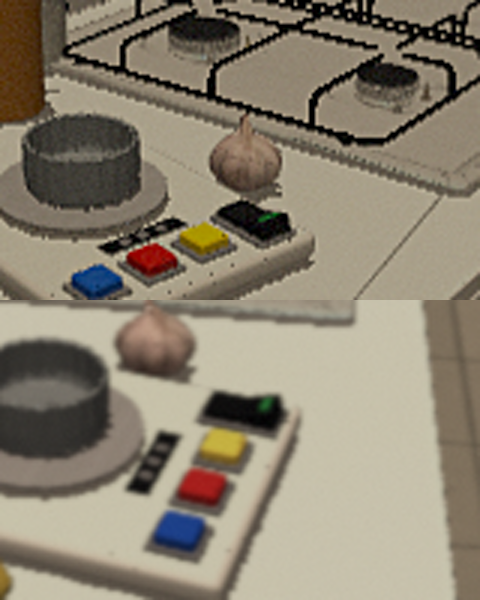

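The four controls run, from the robot's right to left, rocker, yellow (~358,229), red (~341,237), blue (~322,244) in the scene picture; green bar at ~(379,223). The dish stands on the pan. Measure by colour from both views.

```bash
cat >> h.py <<'E'
def blobs(im,roi=None):
    h=cv2.cvtColor(im,cv2.COLOR_RGB2HSV).astype(int);H,S,V=h[...,0],h[...,1],h[...,2];o={}
    m={"yellow":(H>20)&(H<34)&(S>150)&(V>90),"red":((H<6)|(H>174))&(S>170)&(V>70),"blue":(H>100)&(H<130)&(S>150)&(V>60),"green":(H>45)&(H<85)&(S>110)&(V>50)}
    for k,a in m.items():
        a=a.astype(np.uint8)
        if roi: b=np.zeros_like(a);x0,y0,x1,y1=roi;b[y0:y1,x0:x1]=1;a=a*b
        n,l,st,ce=cv2.connectedComponentsWithStats(a)
        if n>1:
            j=1+np.argmax(st[1:,4]);o[k]=(ce[j],st[j,4])
    return o
E
python3 - <<'E'
from h import *
from scipy.optimize import least_squares
np.set_printoptions(precision=1,suppress=True)
B={}
for c,roi in(("scene",(300,205,400,260)),("side",(320,175,385,240))):
    im=cv2.cvtColor(cv2.imread("pics/%s1.png"%c),cv2.COLOR_BGR2RGB);B[c]=blobs(im,roi)
    print(c,B[c])
for k in B["scene"]:
    if k in B["side"]: print(k,tri([ray(B[c][k][0],c) for c in B]),[atz(B[c][k][0],c,39 if k=="green" else 34) for c in B])
L={"yellow":(-75,-23,34),"red":(-75,23,34),"blue":(-75,69,34),"green":(-92,-69,39)}
def W(v,P):
    c,s=np.cos(v[2]),np.sin(v[2]);return np.array([v[0]+c*P[0]-s*P[1],v[1]+s*P[0]+c*P[1],P[2]])
f=lambda v:np.concatenate([proj(W(v,L[k]),c)[0]-B[c][k][0] for c in B for k in B[c]])
s=least_squares(f,[567,90,-.2]);v=s.x;print(v[:2],round(v[2],3),s.fun)
for k in L:print(k,W(v,L[k]))
p,r=pose();print(r.as_euler("ZYX",degrees=True))
E
```

```text
scene {'yellow': (array([357.6, 229.1]), np.int32(113)), 'red': (array([340.1, 236.1]), np.int32(117)), 'blue': (array([321.9, 243.4]), np.int32(120)), 'green': (array([378.8, 221.9]), np.int32(11))}
side {'yellow': (array([354. , 198.3]), np.int32(123)), 'red': (array([347.1, 212. ]), np.int32(127)), 'blue': (array([339.3, 226.6]), np.int32(139)), 'green': (array([368.1, 184.3]), np.int32(14))}
yellow [483.8  86.2  33.1] [array([482.8,  87.6,  34. ]), array([483.8,  87.5,  34. ])]
red [493.7 131.6  33.4] [array([493.2, 132.1,  34. ]), array([493.6, 132.6,  34. ])]
blue [503.9 175.6  33.1] [array([503.2, 176.3,  34. ]), array([503.8, 177.1,  34. ])]
green [459.2  45.6  41.1] [array([461.4,  42.1,  39. ]), array([459.1,  42.4,  39. ])]
[562.8  94.1] -0.2 [-0.4 -0.5 -0.1 -0.2 -0.   0.1  0.3  0.8 -0.4 -0.4 -0.1 -0.4  0.5 -0.1
  0.1  0.6]
yellow [484.7  86.4  34. ]
red [493.8 131.5  34. ]
blue [503.  176.6  34. ]
green [458.9  44.7  39. ]
[-159.1   -0.   180. ]
```

```bash
python3 - <<'E'
from h import *
p,r=pose();T=np.array([457,45.3,100.]);a=np.radians(32.4)
print(r.as_matrix().round(2).tolist())
for i in range(15):
    d=(T-p)/(15-i);print(np.round(r.inv().apply(d)/50,2))
    p=p+r.apply(np.round(r.inv().apply(d)/50,2)*50)
    if i<9: r=r*Ro.from_rotvec([0,0,a/9])
print(r.as_matrix().round(3).tolist())
E
```

```text
[[-0.93, -0.36, -0.0], [-0.36, 0.93, 0.0], [0.0, 0.0, -1.0]]
[-0.59  0.64  0.18]
[-0.55  0.67  0.17]
[-0.51  0.71  0.18]
[-0.46  0.74  0.17]
[-0.41  0.77  0.18]
[-0.36  0.79  0.17]
[-0.31  0.81  0.18]
[-0.26  0.83  0.17]
[-0.21  0.84  0.18]
[-0.16  0.86  0.17]
[-0.16  0.86  0.18]
[-0.16  0.86  0.17]
[-0.16  0.85  0.18]
[-0.15  0.86  0.17]
[-0.16  0.85  0.18]
[[-0.98, 0.199, -0.0], [0.199, 0.98, 0.0], [0.0, 0.0, -1.0]]
```

```bash
python3 -m jog '[[[-0.59,0.64,0.18,0,0,0.9,-1],[-0.55,0.67,0.17,0,0,0.9,-1],[-0.51,0.71,0.18,0,0,0.9,-1],[-0.46,0.74,0.17,0,0,0.9,-1],[-0.41,0.77,0.18,0,0,0.9,-1]]]' 20
python3 -m jog '[[[-0.36,0.79,0.17,0,0,0.9,-1],[-0.31,0.81,0.18,0,0,0.9,-1],[-0.26,0.83,0.17,0,0,0.9,-1],[-0.21,0.84,0.18,0,0,0.9,-1],[-0.16,0.86,0.17,0,0,0,-1]]]'
python3 -m jog '[[[-0.16,0.86,0.18,0,0,0,-1],[-0.16,0.86,0.17,0,0,0,-1],[-0.16,0.86,0.18,0,0,0,-1],[0,0,0,0,0,0,-1],[0,0,0,0,0,0,-1]]]'
cat > w.py <<'E'
from h import *
import sys
np.set_printoptions(precision=2,suppress=True)
s=robot.state();p,r=pose();print(s["t"],p,r.as_euler("ZYX",degrees=True),s["opening"],np.array(s["wrist_force"]))
im=snap("wrist",sys.argv[1]);B=blobs(im)
for k in B:print(k,B[k],atz(B[k][0],"wrist",39 if k=="green" else 36))
for k,X in dict(rocker=[458.9,44.7,39],yellow=[484.7,86.4,35],blue=[503,176.6,35],red=[493.8,131.5,35]).items(): print(k,proj(X,"wrist")[0],go(X))
E
python3 w.py w1.png
```

```text
t: 2.02
ee_pos: [295.3, -357.1, 187.2]
eef_rot: [0.0, -0.024, 1.0, -0.0]
wrist_force: [1.1, -0.3, 1.0]
opening: -0.1
grasp_force: 0.0
t: 2.65
ee_pos: [376.0, -155.2, 143.8]
eef_rot: [0.001, 0.1, 0.995, 0.0]
wrist_force: [1.0, -0.3, 0.5]
opening: 0.3
grasp_force: 0.0
t: 3.28
ee_pos: [424.9, -35.0, 117.5]
eef_rot: [0.0, 0.1, 0.995, -0.0]
wrist_force: [-0.2, 0.0, -0.3]
opening: -0.2
grasp_force: 0.0
3.275 [424.87 -35.   117.49] [ 168.53    0.01 -180.  ] -0.2373268434937043 [-0.16  0.01 -0.27]
yellow (array([476.24, 243.91]), np.int32(853)) [482.43  81.33  36.  ]
red (array([529.7 , 244.46]), np.int32(812)) [492.56 125.89  36.  ]
blue (array([580.69, 244.54]), np.int32(711)) [502.51 170.68  36.  ]
green (array([426.76, 230.81]), np.int32(156)) [460.86  41.67  39.  ]
rocker [430.41 227.83] [-0.35  1.71  1.57]
yellow [481.88 244.63] [-0.69  2.62  1.65]
blue [586.39 243.12] [-0.68  4.47  1.65]
red [535.49 243.92] [-0.68  3.54  1.65]
```

View pics/w1.png

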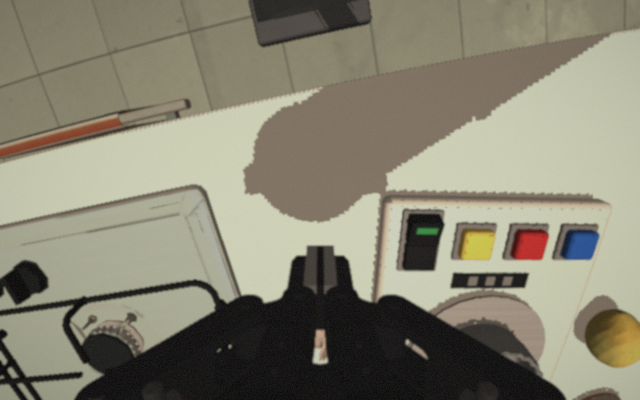

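The wrist view shows green bar at (427,231), yellow (476,244), red (530,244), blue (581,245), fingers shut at (320,265) and square to the scale. Move above the rocker and re-measure there.

```bash
python3 -m jog '[[[-0.19,0.85,0.45,0,0,0,-1],[-0.19,0.85,0.45,0,0,0,-1],[0,0,0,0,0,0,-1],[0,0,0,0,0,0,-1]]]' >/dev/null; python3 w.py w2.png
```

```text
3.825 [460.59  43.76  72.83] [ 168.46    0.03 -180.  ] -0.18185135606818045 [-1.07 -0.47  0.17]
yellow (array([388.01, 249.51]), np.int32(1282)) [482.91  83.47  36.  ]
red (array([456.15, 250.05]), np.int32(1330)) [492.55 127.1   36.  ]
blue (array([523.15, 250.31]), np.int32(1207)) [502.48 171.77  36.  ]
green (array([317.21, 232.76]), np.int32(192)) [460.75  41.62  39.  ]
rocker [321.51 229.16] [0.04 0.01 0.68]
yellow [392.53 250.36] [-0.3   0.93  0.76]
blue [529.29 248.88] [-0.29  2.77  0.77]
red [462.26 249.71] [-0.3   1.85  0.76]
```

View pics/w2.png

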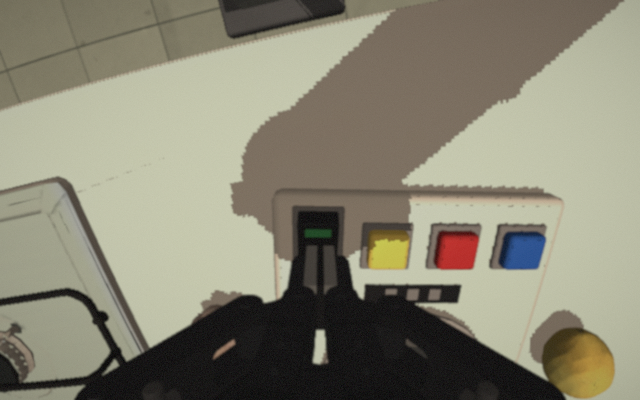

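The fingers hang just behind-above the green bar at (317,233), over the rocker's middle line (yellow at 388,250). Press now.

```bash
python3 -m jog '[[[0.04,0,0.5,0,0,0,-1],[0,0,0.12,0,0,0,-1],[0,0,0.08,0,0,0,-1],[0,0,0.06,0,0,0,-1],[0,0,0,0,0,0,-1]]]'
```

```text
t: 4.5
ee_pos: [458.9, 44.9, 34.8]
eef_rot: [0.0, 0.1, 0.995, 0.0]
wrist_force: [0.1, -0.7, 1.6]
opening: 0.0
grasp_force: 0.7
```

```bash
python3 -m jog '[[[0,0,0.03,0,0,0,-1],[0,0,0,0,0,0,-1]]]';python3 -m jog '[[[0,0,0.03,0,0,0,-1],[0,0,0,0,0,0,-1]]]'
```

```text
t: 4.75
ee_pos: [458.9, 45.0, 34.0]
eef_rot: [0.0, 0.1, 0.995, -0.0]
wrist_force: [-3.8, -0.1, 8.0]
opening: 0.1
grasp_force: 3.9
t: 5.0
ee_pos: [459.0, 45.0, 33.9]
eef_rot: [0.001, 0.1, 0.995, -0.0]
wrist_force: [-9.9, -0.1, 17.2]
opening: -0.3
grasp_force: 8.2
```

```bash
python3 -m jog '[[[0,0,-0.4,0,0,0,-1],[0,0,-0.4,0,0,0,-1],[-0.16,0.45,0,0,0,0,-1],[-0.16,0.45,0,0,0,0,-1],[0,0,0,0,0,0,-1]]]' >/dev/null; python3 w.py w3.png
```

```text
5.625 [483.5   86.89  70.94] [168.56  -0.02 179.99] -0.003009631257285658 [-0.6   0.46 -1.04]
yellow (array([315.17, 229.29]), np.int32(1305)) [480.86  83.34  36.  ]
red (array([388.14, 232.41]), np.int32(1457)) [491.96 127.33  36.  ]
blue (array([459.06, 233.9 ]), np.int32(1386)) [502.1  171.26  36.  ]
green (array([240.96, 207.48]), np.int32(265)) [456.99  43.28  39.  ]
rocker [244.12 209.98] [ 0.31 -0.91  0.64]
yellow [321.24 233.25] [-0.03  0.01  0.72]
blue [466.79 232.91] [-0.03  1.85  0.72]
red [394.77 233.13] [-0.03  0.93  0.72]
```

View pics/w3.png

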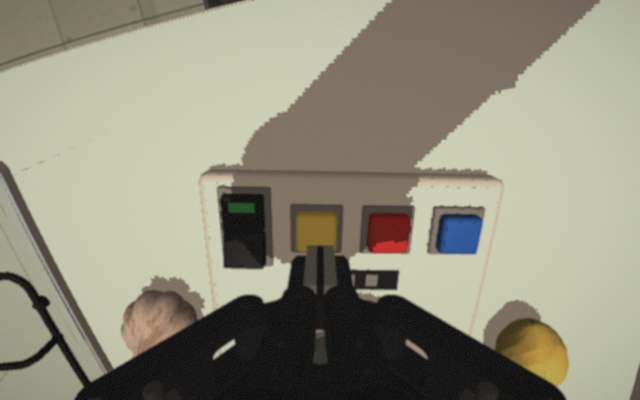

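The rocker now lies with its front half down (green bar at 241,208); yellow centre at (317,230) sits under the fingers (320,250), within 3 mm. Press it.

```bash
python3 -m jog '[[[0,-0.03,0.45,0,0,0,-1],[0,0,0.15,0,0,0,-1],[0,0,0.1,0,0,0,-1],[0,0,0.1,0,0,0,-1],[0,0,0.0,0,0,0,-1]]]';python3 -m jog '[[[0,0,0.03,0,0,0,-1],[0,0,0,0,0,0,-1]]]'
```

```text
t: 6.3
ee_pos: [483.0, 84.5, 31.5]
eef_rot: [0.0, 0.1, 0.995, 0.0]
wrist_force: [-0.4, 0.0, 0.3]
opening: -0.2
grasp_force: 0.0
t: 6.55
ee_pos: [483.1, 84.5, 31.1]
eef_rot: [0.0, 0.1, 0.995, 0.0]
wrist_force: [-4.3, -0.4, 7.3]
opening: 0.0
grasp_force: 3.4
```

```bash
python3 -m jog '[[[0,0,0.03,0,0,0,-1],[0,0,0,0,0,0,-1],[0,0,-0.4,0,0,0,-1],[0,0,-0.5,0,0,0,-1],[0,0.6,0,0,0,0,-1]]]'; python3 -m jog '[[[0,0.6,0,0,0,0,-1],[0,0.62,0,0,0,0,-1],[0,0,0,0,0,0,-1],[0,0,0,0,0,0,-1]]]' >/dev/null; python3 w.py w4.png
```

```text
t: 7.18
ee_pos: [490.3, 114.0, 76.2]
eef_rot: [0.002, 0.101, 0.995, 0.001]
wrist_force: [1.1, 0.1, -0.5]
opening: -0.1
grasp_force: 0.0
7.675 [500.81 173.38  73.15] [ 168.51   -0.02 -179.99] -0.163919891622208 [-0.08 -0.78 -0.33]
yellow (array([182.14, 228.07]), np.int32(1263)) [482.4   87.62  36.  ]
red (array([250.31, 231.25]), np.int32(1425)) [492.98 129.69  36.  ]
blue (array([322.43, 229.98]), np.int32(1137)) [501.07 174.3   36.  ]
green (array([104.5 , 206.43]), np.int32(255)) [457.97  45.66  39.  ]
rocker [103.73 208.1 ] [ 0.31 -2.68  0.69]
yellow [182.21 230.99] [-0.03 -1.76  0.77]
blue [326.59 231.39] [-0.03  0.08  0.77]
red [253.75 231.23] [-0.03 -0.84  0.77]
```

View pics/w4.png

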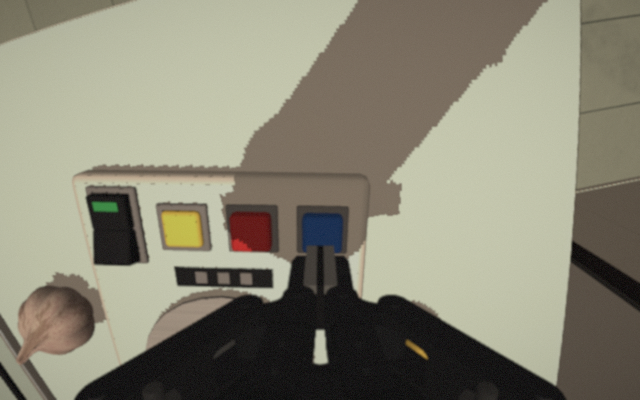

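The blue key (323,230) is under the fingertips; yellow (182,228) sits low in its frame, rocker is on. Press blue.

```bash
python3 -m jog '[[[-0.02,0.02,0.5,0,0,0,-1],[0,0,0.15,0,0,0,-1],[0,0,0.1,0,0,0,-1],[0,0,0.1,0,0,0,-1],[0,0,0.0,0,0,0,-1]]]';python3 -m jog '[[[0,0,0.03,0,0,0,-1],[0,0,0,0,0,0,-1]]]'
```

```text
t: 8.35
ee_pos: [502.5, 174.1, 31.7]
eef_rot: [0.0, 0.1, 0.995, -0.0]
wrist_force: [-0.9, -1.8, 4.1]
opening: -0.1
grasp_force: 2.2
t: 8.6
ee_pos: [502.6, 174.2, 31.1]
eef_rot: [0.001, 0.1, 0.995, -0.0]
wrist_force: [-5.4, -3.6, 9.1]
opening: -0.1
grasp_force: 5.0
```

```bash
python3 -m jog '[[[0,0,0.04,0,0,0,-1],[0,0,0,0,0,0,-1]]]';python3 -m jog '[[[0,0,-0.4,0,0,0,-1],[0,0,-0.6,0,0,0,-1],[0.8,0,-0.4,0,0,0,-1],[0.8,0,-0.4,0,0,0,-1],[0,0,0,0,0,0,-1]]]'
python3 -m jog '[[[0,0,0,0,0,0,-1],[0,0,0,0,0,0,-1]]]'>/dev/null
python3 - <<'E'
from h import *
np.set_printoptions(precision=1,suppress=True)
a=snap("scene","s2.png");b=snap("side","d2.png")
for c,im,roi in(("scene",a,(300,205,400,260)),("side",b,(320,175,385,240))):print(c,blobs(im,roi))
for n in("dish","garlic","lemon"):print(n,robot.tip_of(n,"side")[:1])
c=lambda im,x,y:cv2.resize(im[y:y+100,x:x+160],(480,300),interpolation=cv2.INTER_CUBIC)
cv2.imwrite("pics/c3.png",cv2.cvtColor(np.vstack([c(a,290,170),c(b,280,150)]),cv2.COLOR_RGB2BGR))
E
```

```text
t: 8.85
ee_pos: [502.7, 174.2, 30.9]
eef_rot: [0.001, 0.1, 0.995, -0.0]
wrist_force: [-11.7, -4.3, 21.2]
opening: -0.2
grasp_force: 10.1
t: 9.48
ee_pos: [423.3, 191.9, 119.7]
eef_rot: [0.002, 0.099, 0.995, 0.003]
wrist_force: [-0.1, 0.2, 0.6]
opening: -0.2
grasp_force: 0.0
scene {'yellow': (array([357.7, 230.2]), np.int32(81)), 'red': (array([340.1, 236.1]), np.int32(118)), 'blue': (array([321.8, 243.5]), np.int32(121)), 'green': (array([379.8, 223.9]), np.int32(16))}
side {'yellow': (array([354. , 199.8]), np.int32(92)), 'red': (array([347.1, 212. ]), np.int32(127)), 'blue': (array([339.4, 226.7]), np.int32(134)), 'green': (array([368.8, 186.7]), np.int32(19))}
dish [{'point': [603.9, 79.1, 37.9], 'score': 0.93}]
garlic [{'point': [548.4, -51.3, 3.1], 'score': 0.87}]
lemon [{'point': [627.8, 227.8, -2.6], 'score': 0.83}]
```

View pics/c3.png

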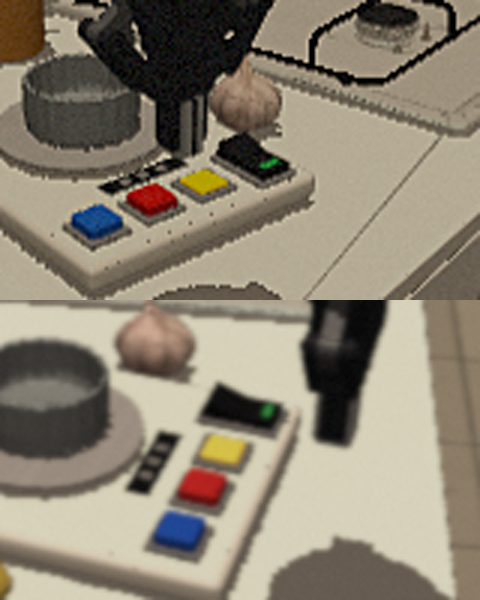

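Rocker on, yellow down, blue back up, red unmoved, other things in place, arm clear.

```bash
python3 -c "
from bench import robot
print(robot.finish_job())"
```

```text
the job is handed in; nothing more can be done
None
```

The scale is switched on, the yellow key stays down, the blue key was pressed and came back up, the red key and the other items were left alone, and the job is handed in.

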